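# Put the vacuum on the filter funnel

## Robot

A 6-joint arm with a two-finger parallel gripper is mounted at the origin on the work surface. World frame = base frame: x ahead of the robot, y to its left, z up, the work surface at z = 0. Lengths are in m, angles in rad, forces in N, time in s.
With the tool pointing down it reaches from about 0.3 to 0.875 m from the base axis. Payload 6.4 kg.
Tool frame: the origin (TCP) lies between the finger pads; the fingertips stand ctrl.tip_extent ahead of it and the grasp point (between the pads) is the TCP (ctrl.tip_extent is the distance from the TCP to the fingertips, in m); z points along the fingers, y is the line along which they close (so a half turn about z gives the same grasp; the last joint's range is limited). The gripper opens to 85 mm and grips with 20 to 120 N. Pads are 22 mm wide; open, the fingers measure 114 mm over their backs; the gripper's body (76 mm by 85 mm) begins 54 mm behind the grasp point. The pads swing forward as they close: fully open they stand 13 mm farther back than shut.
Start: joints at [-1.34, 0.181, 1.607, -0, 1.354, -0.206], TCP at [0.243, -0.521, 0.25] pointing down, gripper open.
Joint ranges: [-2.99, 2.99], [-0.89, 2.07], [0.3, 2.58], [-1.14, 4.28], [0, 2.63], [-3.12, 3.12]. Speed limits (rad/s): [2.57, 2.57, 3.01, 3.14, 3.14, 3.14].

## Interface

Orientations are given as a unit quaternion [w, x, y, z].
In Python, from bench import ctrl gives the robot as it stands.
- The arm moves only by the tool send_rows, never from a script. Its arguments are lists of equal length, an entry for each row: "dr": the turn, a rotation vector about the tool's x, y, z in units of 6 degrees (1.0 is 6 degrees), a list of three; "xyz": the shift along the tool's x, y, z in cm, a list of three; "jaw": the opening in per cent of the stroke, from 0 (shut) to 100 (fully open). In form: {"dr": [[wx, wy, wz], ...], "xyz": [[dx, dy, dz], ...], "jaw": [jaw, ...]}. A call has exactly 8 rows; each row is the pose to reach, as a shift and turn from the pose commanded when the call began, along the tool's axes at that moment; what a row does not reach only later rows make up. A row lasts 1/8 s, in which the tool goes at most 62.5 mm and 10.7 degrees, less where a joint would pass 70% of its speed; a pose out of reach is approached as far as the arm can. A call with a gripper value outside its range is refused whole. The fingers move at their own pace and stop on an object; the grip force is fixed at half the most. Time passes only in rows, so rows that repeat a pose let the fingers close, or fill a call up. It gives the time, the measured TCP pose, the force, the opening and the grip force at its end, in the units of the state.
- ctrl.get_obs(): the state, without advancing time (a new reading comes with each control period).
- ctrl.camera(name): name is "side" or "top"; returns the picture (400x640x3 uint8, red, green, blue); there is no depth.
- ctrl.calibration(name): a dict with "camera_matrix" (3x3 intrinsics, pixels), "D" ([k1, k2, p1, p2, k3] as OpenCV has them; the pictures are not rectified), "world_from_camera" (4x4, takes a point from camera to world coordinates). Camera axes: x right, y up, looking along -z (the intrinsics and any distortion apply to the point x, -y, -z); pixel columns grow to the right and rows downward; lengths in m; the calibration is good to about 2 mm. A picture is of the moment at which its call begins. calibration takes no time and is no camera call.
- ctrl.hand_in(): hands the job in; it is judged then, once.
The state is a dict: "time_s": time; "q": joint angles; "dq": joint speeds; "joint_efforts": joint torques, N m; "eef_pos": TCP position; "eef_rot": TCP orientation; "wrist_force": force on the tool from outside, world axes, zero at the start; "torque": the same for the moment, N m; "opening": opening from 0.0 (shut) to 1.0 (fully open); "grasp_force": force on a finger pad.
Only numpy, scipy, OpenCV 4.12 (cv2) and the standard library are available. Lean on these libraries where they do the work, as an engineer would, in place of code of your own. Each camera call takes 0.05 s, during which the arm holds its last target. There are 200 camera calls.

## Task

On the three-place vacuum manifold, put the suction on the filter funnel alone: with a fingertip, push shut the valve lever that was left open at an empty station, and push the lever of the funnel's station fully open, each right round to its stop. The third valve stays shut. Only push, do not pinch the levers, and do not lift or knock the funnel or anything else standing about.

Things in the scene. Friction and masses are not known exactly. Their poses are not given: they have to be found in the camera images.
- funnel_valve (a joint): Quarter-turn valve of the station that carries the funnel: lever angle, 0 = shut (lever across the branch pipe, pointing to the manifold's +y, left seen from the robot), 1.571 = fully open (lever along the branch pipe, pointing to the manifold's -x, towards the robot). Opens counter-clockwise seen from above; hard stop at each end; stays where left (friction, about 4 N at the grip).
- funnel_pivot (a point): Point on the vertical stem axis of the valve of the station that carries the filter funnel, at half the height of its lever, 103 mm above the bench; fixed to the station, axes as the manifold's.
- funnel_handle (a point): Middle of that lever's black grip, 60 mm from the stem axis, 103 mm above the bench; the point's +y points outward along the lever. The lever is straight and level, 92 mm long from the stem axis: steel bar 6 mm thick, 20 mm tall (93 to 113 mm up); with its grip halves 18 mm thick from 32 to 88 mm out. At least 15 mm free beneath.
- open_valve (a joint): Quarter-turn valve of the bare station whose valve was left open: lever angle, 0 = shut (lever across the branch pipe, pointing to the manifold's +y, left seen from the robot), 1.571 = fully open (lever along the branch pipe, pointing to the manifold's -x, towards the robot). Opens counter-clockwise seen from above; hard stop at each end; stays where left (friction, about 4 N at the grip).
- open_pivot (a point): Point on the vertical stem axis of the valve of the bare station whose valve was left open, at half the height of its lever, 103 mm above the bench; fixed to the station, axes as the manifold's.
- open_handle (a point): Middle of that lever's black grip, 60 mm from the stem axis, 103 mm above the bench; the point's +y points outward along the lever. The lever is straight and level, 92 mm long from the stem axis: steel bar 6 mm thick, 20 mm tall (93 to 113 mm up); with its grip halves 18 mm thick from 32 to 88 mm out. At least 15 mm free beneath.
- shut_valve (a joint): Quarter-turn valve of the third station, bare, already shut: lever angle, 0 = shut (lever across the branch pipe, pointing to the manifold's +y, left seen from the robot), 1.571 = fully open (lever along the branch pipe, pointing to the manifold's -x, towards the robot). Opens counter-clockwise seen from above; hard stop at each end; stays where left (friction, about 4 N at the grip).
- shut_pivot (a point): Point on the vertical stem axis of the valve of the other bare station, whose valve is already shut, at half the height of its lever, 103 mm above the bench; fixed to the station, axes as the manifold's.
- shut_handle (a point): Middle of that lever's black grip, 60 mm from the stem axis, 103 mm above the bench; the point's +y points outward along the lever. The lever is straight and level, 92 mm long from the stem axis: steel bar 6 mm thick, 20 mm tall (93 to 113 mm up); with its grip halves 18 mm thick from 32 to 88 mm out. At least 15 mm free beneath.
- manifold: Fixed stainless manifold: header pipe 38 mm thick along y, from y = -250 to 295 mm, axis 55 mm up. Origin on the bench under the header, in line with the middle station; +x away from the robot, +y left. Stations branch to +x at y = -150, 0, 150 mm, in any order: 16 mm branch pipe 55 mm up, valve stem axis at x = 100 mm, 66 mm filter seat, 115 mm up, at x = 265 mm. Gauge on the left end, 112 mm up.
- funnel: Lidded stainless filter funnel, 76 mm across and 126 mm tall, standing loose on its station's seat; origin at the centre of its foot, 115 mm above the bench; 165 mm behind its valve's stem.
- petri_dish: Clear dish 55 mm across, 15 mm tall, on the bench between the middle and left-hand branch pipes. Loose bystander, origin at the centre of its underside.
- weighing_bottle: Small stoppered glass 40 mm across, 51 mm tall, on the bench between the middle and right-hand branch pipes. Loose bystander, origin at the centre of its underside.
- membrane_box: Flat white box 64 x 64 x 23 mm, on the bench between the right-hand branch pipe and the trap bottle. Loose bystander, origin at the centre of its underside.
- beaker: Glass beaker 42 mm across, 58 mm tall, on the bench between the middle and right-hand valves, lower than the levers. Loose bystander, origin at the centre of its underside.
- reagent_a: Amber bottle 81 mm across, 156 mm tall, left of the manifold. Loose bystander, origin at the centre of its underside.
- reagent_b: Second such amber bottle, further left. Loose bystander, origin at the centre of its underside.
- wash_bottle: White wash bottle 64 mm across, 178 mm tall with its spout, left of the manifold. Loose bystander, origin at the centre of its underside.
- trap: Amber trap bottle of the vacuum line, 72 mm across, 160 mm tall, fixed to the right of the manifold, 170 mm behind its header; origin at the centre of its underside. A thin hose runs to it from the header's right end, rising to 215 mm, and on to a grey pump, 170 x 100 x 150 mm, 143 mm further right.

How it is judged:
At the end, for the whole second after the job is handed in: The valve of the funnel's station is open to within 7 degrees of its stop (joint above 1.45 rad), the valve that was open at a bare station is shut to within 6 degrees (below 0.10 rad), the third is still shut (below 0.10 rad), all levers at rest, and the funnel stands within 8 mm of where it stood (value of joint funnel_valve above 1.45 rad and value of joint each of open_valve, shut_valve below 0.1 rad and distance of funnel from where it was at the start of the episode below 0.008 m and velocity of joint funnel_valve between -0.1 and 0.1 rad/s and velocity of joint open_valve between -0.1 and 0.1 rad/s and velocity of joint shut_valve between -0.1 and 0.1 rad/s); the robot touches nothing.
It fails at once if The funnel is lifted, tipped or shifted by more than 8 mm on its seat (distance of funnel from where it was at the start of the episode above 0.008 m or angle between funnel's own z axis and vertical above 0.15 rad).
It fails at once if A bystander is lifted, knocked over or shifted by more than 20 mm (distance of any of petri_dish, weighing_bottle, membrane_box, beaker, reagent_a, reagent_b, wash_bottle from where it was at the start of the episode above 0.02 m or angle between any of petri_dish, weighing_bottle, membrane_box, beaker, reagent_a, reagent_b, wash_bottle's own z axis and vertical above 0.3 rad).
It fails at once if The third valve is opened by more than 17 degrees (value of joint shut_valve above 0.3 rad).
It fails at once if A lever is pinched: the fingers press on both of its sides at once, with more than 1 N on each ((contact force between the fingers and funnel_valve_c2 above 1 N and contact force between the fingers and funnel_valve_c3 above 1 N) or (contact force between the fingers and open_valve_c2 above 1 N and contact force between the fingers and open_valve_c3 above 1 N) or (contact force between the fingers and shut_valve_c2 above 1 N and contact force between the fingers and shut_valve_c3 above 1 N)).
It also fails if it takes over 54 s, if anything falls off the work surface, if the arm or the gripper's body presses on something with over 40 N, if the wrist force passes 120 N, or if a joint passes its speed limit or range.

## Working session

There is one attempt and no reset: what is moved stays moved. The work goes in short steps, Python scripts to look and compute and a tool call to move; the robot and the scene stay as the last step left them, time stands still between calls to the robot, and variables do not carry over. Pictures are saved under pics/ and viewed, at most 10 in all, crops included, and the job is handed in when it is done.

Besides the shell and the picture viewer there is one more tool, called after "Request:" by a JSON object that holds its "fn" and its "kwargs", one argument or row to a line. send_rows: Moves the arm, as the interface text tells. Its arguments: {"type":"object","properties":{"dr":{"type":"array","items":{"type":"array","items":{"type":"number"}}},"xyz":{"type":"array","items":{"type":"array","items":{"type":"number"}}},"jaw":{"type":"array","items":{"type":"number"}}},"required":["dr","xyz","jaw"]}

```bash
mkdir -p pics; python3 - <<'E'
from bench import ctrl
import cv2,numpy as np
np.set_printoptions(precision=4,suppress=True)
for n in("top","side"):
    cv2.imwrite(f"pics/{n}0.png",ctrl.camera(n)[:,:,::-1]); c=ctrl.calibration(n)
    print(n,c["camera_matrix"],c["D"],c["world_from_camera"])
print(ctrl.get_obs(),ctrl.tip_extent)
E
```

```text
top [[512.0118   0.     323.1925]
 [  0.     512.0118 201.3358]
 [  0.       0.       1.    ]] [-0.1711  0.      0.      0.      0.    ] [[ 0.0215  0.9783 -0.2061  0.2669]
 [-0.9998  0.0211 -0.0041  0.0808]
 [ 0.0004  0.2061  0.9785  1.4757]
 [ 0.      0.      0.      1.    ]]
side [[513.7654   0.     314.4487]
 [  0.     513.7654 206.5875]
 [  0.       0.       1.    ]] [-0.1594  0.      0.      0.      0.    ] [[ 0.9882  0.1059 -0.1106  0.3546]
 [-0.1528  0.7281 -0.6683 -1.0451]
 [ 0.0098  0.6773  0.7357  1.3531]
 [ 0.      0.      0.      1.    ]]
{'time_s': 0.1, 'q': array([-1.3403,  0.1815,  1.6079,  0.    ,  1.3538, -0.2063]), 'dq': array([-0.0004, -0.0019, -0.0035, -0.0014, -0.0022,  0.0014]), 'joint_efforts': array([ -0.0001, -44.588 , -35.2236,  -0.0002,   0.0042,  -0.    ]), 'eef_pos': array([ 0.2432, -0.5205,  0.2494]), 'eef_rot': array([-0.0008,  0.9762,  0.2167, -0.    ]), 'wrist_force': array([-0.1255, -0.0508, -0.3578]), 'torque': array([0.0038, 0.0156, 0.0123]), 'grasp_force': 0.0, 'opening': 0.9987595197499106} 0.019
```

View pics/top0.png

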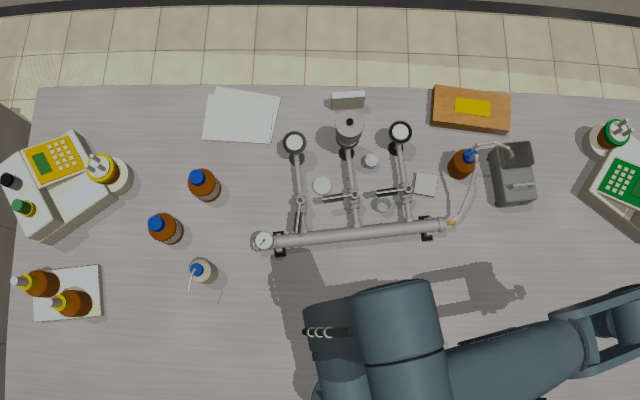

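View pics/side0.png

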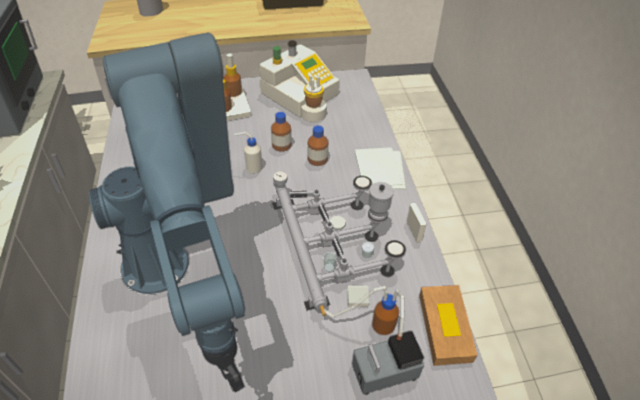

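The funnel stands on the middle station. The left station's lever (about px 300,215 in top) points towards the robot, so it's open, and the middle and right levers point left, so they're shut. Next I'll measure the seats and levers.

```bash
cat > h.py <<'E'
from bench import ctrl
import cv2,numpy as np
np.set_printoptions(precision=4,suppress=True)
def ray(n,p):
    c=ctrl.calibration(n);K=np.array(c["camera_matrix"]);D=np.array(c["D"]);T=np.array(c["world_from_camera"])
    u=cv2.undistortPoints(np.array([[p]],float),K,D)[0,0]
    return T[:3,3],T[:3,:3]@np.array([u[0],-u[1],-1])
def onplane(n,p,z):
    o,d=ray(n,p); return o+d*(z-o[2])/d[2]
def proj(n,P):
    c=ctrl.calibration(n);K=np.array(c["camera_matrix"]);D=np.array(c["D"]);T=np.linalg.inv(np.array(c["world_from_camera"]))
    q=(T[:3,:3]@np.atleast_2d(P).T).T+T[:3,3]; q=q*[1,-1,-1]
    return cv2.projectPoints(q,np.zeros(3),np.zeros(3),K,D)[0][:,0]
E
python3 - <<'E'
from h import *
for n,b in(("top",[(280,128,308,158),(386,118,414,146)]),("side",[(350,172,376,194),(382,238,410,260)])):
    im=cv2.imread(f"pics/{n}0.png")
    for x0,y0,x1,y1 in b:
        m=(im[y0:y1,x0:x1].min(2)>200).astype(np.uint8)
        k,l,s,c=cv2.connectedComponentsWithStats(m); i=1+np.argmax(s[1:,4])
        p=c[i]+[x0,y0]; print(n,p,s[i],onplane(n,p,.115))
a=cv2.imread("pics/top0.png")[175:255,250:450]
cv2.imwrite("pics/c1.png",cv2.resize(a,None,fx=4,fy=4,interpolation=cv2.INTER_CUBIC))
a=cv2.imread("pics/side0.png")[165:325,265:425]
cv2.imwrite("pics/c2.png",cv2.resize(a,None,fx=3.7,fy=3.7,interpolation=cv2.INTER_CUBIC))
E
```

```text
Traceback (most recent call last):
ValueError: attempt to get argmax of an empty sequence
```

```bash
cat > m.py <<'E'
from h import *
S=[]
for n,b in(("top",[(280,128,308,158),(386,118,414,146)]),("side",[(350,172,376,194),(382,238,410,260)])):
    im=cv2.imread(f"pics/{n}0.png")
    for x0,y0,x1,y1 in b:
        g=im[y0:y1,x0:x1].min(2); m=(g>0.88*g.max()).astype(np.uint8)
        k,l,s,c=cv2.connectedComponentsWithStats(m); i=1+np.argmin(np.hypot(*(c[1:]-[(x1-x0)/2,(y1-y0)/2]).T)+1e3*(s[1:,4]<40))
        p=c[i]+[x0,y0]; print(n,g.max(),p,s[i],onplane(n,p,.115)); S.append(onplane(n,p,.115))
S=np.array(S); L=(S[0]+S[2])/2; R=(S[1]+S[3])/2
y=(L-R)[:2]; print("spacing",np.linalg.norm(y)); y/=np.linalg.norm(y); x=np.array([y[1],-y[0]])
O=((L+R)/2)[:2]-.265*x; print("O",O,"yaw",np.arctan2(-y[0],y[1]),x,y)
for k in(-1,0,1):
    P=O+.1*x+.15*k*y; e=P+.092*(-x if k==1 else y)
    print(k,"pivot",P,"tip",e,[proj(n,[*q,.113])[0] for n in("top","side") for q in(P,e)])
np.savez("man.npz",O=O,x=x,y=y)
E
python3 - <<'E'
import cv2
a=cv2.imread("pics/top0.png")[175:255,250:450]
cv2.imwrite("pics/c1.png",cv2.resize(a,None,fx=4,fy=4,interpolation=cv2.INTER_CUBIC))
a=cv2.imread("pics/side0.png")[165:325,265:425]
cv2.imwrite("pics/c2.png",cv2.resize(a,None,fx=3.7,fy=3.7,interpolation=cv2.INTER_CUBIC))
E
python3 m.py
```

```text
top 173 [294.133  141.9628] [  7   7  15  15 188] [0.721  0.1712 0.115 ]
top 173 [400.0057 131.4343] [  6   7  16  14 175] [ 0.7593 -0.1256  0.115 ]
side 223 [361.8052 181.5455] [ 6  6 12  8 77] [0.7199 0.1718 0.115 ]
side 217 [394.9661 248.0339] [  7   5  13  11 118] [ 0.7589 -0.1269  0.115 ]
spacing 0.30025840728533987
O [ 0.477  -0.0115] yaw 0.1290550946409883 [0.9917 0.1287] [-0.1287  0.9917]
-1 pivot [ 0.5955 -0.1473] tip [ 0.5836 -0.0561] [array([408.5716, 188.3165]), array([375.5265, 191.7883]), array([344.0015, 260.1379]), array([334.7063, 237.2855])]
0 pivot [0.5761 0.0014] tip [0.5643 0.0926] [array([354.5143, 193.999 ]), array([321.0044, 197.5294]), array([329.1767, 223.6976]), array([320.895 , 203.3564])]
1 pivot [0.5568 0.1502] tip [0.4656 0.1383] [array([299.8224, 199.7641]), array([303.1917, 233.0515]), array([315.9644, 191.2511]), array([289.5307, 196.5664])]
```

View pics/c1.png

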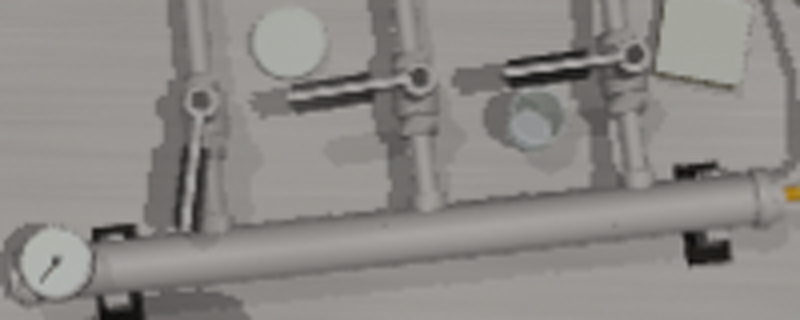

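View pics/c2.png

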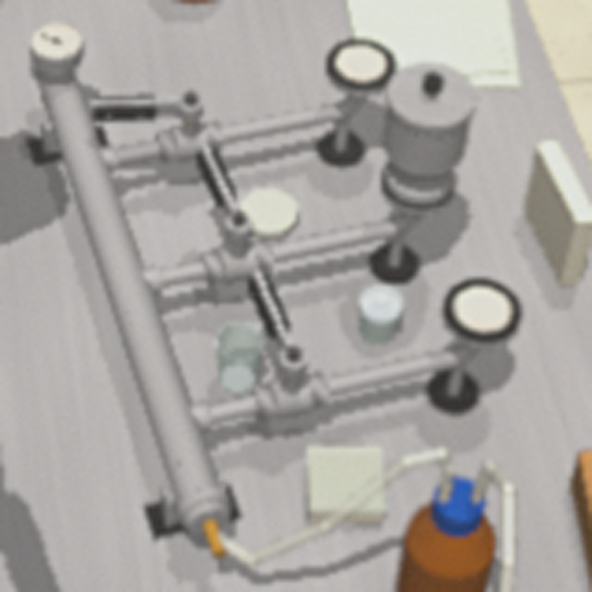

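Both views agree within 1.5 mm and the seat spacing comes out at 300.3 mm. The stem tops are where predicted in the top view: (300,200), (355,194) and (409,188). The left lever's tip is at about (297,232), slightly short of fully open. The manifold yaw is 0.129 rad. Now I'll compute the approach.

```bash
cat > go.py <<'E'
# usage: go.py mx my z  -> tool shift (cm) and yaw turn (units) from the measured pose to manifold x,y (mm), z (mm), aligned
import sys
from h import *
from scipy.spatial.transform import Rotation as R
M=np.load("man.npz");O,x,y=M["O"],M["x"],M["y"]
o=ctrl.get_obs();Rt=R.from_quat(np.array(o["eef_rot"]),scalar_first=True)
Rm=R.from_matrix(np.array([[x[0],-y[0],0],[x[1],-y[1],0],[0,0,-1]]))
d=o["eef_pos"][:2]-O
print("t",o["time_s"],"manifold mm",1e3*np.array([d@x,d@y,o["eef_pos"][2]]),"turn",np.degrees((Rt.inv()*Rm).as_rotvec())/6,"q",o["q"])
a=list(map(float,sys.argv[1:]))
for i in range(0,len(a),3):
    P=np.append(O+a[i]/1e3*x+a[i+1]/1e3*y,a[i+2]/1e3)
    print(P,"cm",100*Rt.inv().apply(P-o["eef_pos"]))
E
python3 go.py 40 105 250
```

```text
t 0.1 manifold mm [-297.388  -474.7448  249.4431] turn [-0.0157 -0.0009  2.9388] q [-1.3403  0.1815  1.6079  0.      1.3538 -0.2063]
[0.5031 0.0978 0.25  ] cm [ 49.715  -45.0307   0.0336]
```

Request:
{"fn": "send_rows", "kwargs": {
  "dr": [
    [0,0,0.3],
    [0,0,0.7],
    [0,0,1.1],
    [0,0,1.5],
    [0,0,1.9],
    [0,0,2.3],
    [0,0,2.7],
    [0,0,2.94]
  ],
  "xyz": [
    [2,-2,0],
    [6,-5.5,0],
    [10,-9,0],
    [14,-12.5,0],
    [18,-16,0],
    [22,-20,0],
    [26,-23.5,0],
    [28,-25.5,0]
  ],
  "jaw": [0,0,0,0,0,0,0,0]
}}

```text
time_s: 1.1
eef_pos: [0.3894, -0.1691, 0.25]
eef_rot: [-0.0, 0.998, 0.065, -0.0]
wrist_force: [-0.7, -0.9, 0.1]
opening: 0.002
grasp_force: 0.0
```

```bash
python3 go.py 40 105 250
```

```text
t 1.1 manifold mm [-107.0919 -145.0251  250.0309] turn [-0.0056  0.0007  0.0092] q [-0.691  -0.1736  1.9631  0.0004  1.3526  0.7497]
[0.5031 0.0978 0.25  ] cm [ 14.7333 -24.9883   0.0167]
```

Request:
{"fn": "send_rows", "kwargs": {
  "dr": [
    [0,0,0],
    [0,0,0],
    [0,0,0],
    [0,0,0],
    [0,0,0],
    [0,0,0],
    [0,0,0],
    [0,0,0]
  ],
  "xyz": [
    [2,-3.5,0],
    [5,-8.5,0],
    [8,-13.5,0],
    [11,-18.5,0],
    [13.7,-23,0],
    [14.7,-25,0],
    [14.7,-25,3],
    [14.7,-25,6]
  ],
  "jaw": [0,0,0,0,0,0,0,0]
}}

```text
time_s: 2.1
eef_pos: [0.5027, 0.0959, 0.1894]
eef_rot: [0.0, 0.998, 0.065, 0.0]
wrist_force: [0.5, -0.3, -0.5]
opening: 0.003
grasp_force: 0.0
```

```bash
python3 go.py 40 105 108; python3 - <<'E'
from h import *
a=[]
for n,(x,y) in(("top",(240,110)),("side",(240,140))):
    im=ctrl.camera(n)[:,:,::-1]; a.append(cv2.resize(im[y:y+180,x:x+200],None,fx=2,fy=2,interpolation=cv2.INTER_CUBIC))
cv2.imwrite("pics/p1.png",np.hstack(a))
E
```

```text
t 2.1 manifold mm [ 39.3078 103.2026 189.4137] turn [ 0.0003 -0.0018  0.0103] q [-0.0437  0.1046  1.8231  0.      1.2136  1.397 ]
[0.5031 0.0978 0.108 ] cm [ 0.0679 -0.1799  8.1414]
```

View pics/p1.png

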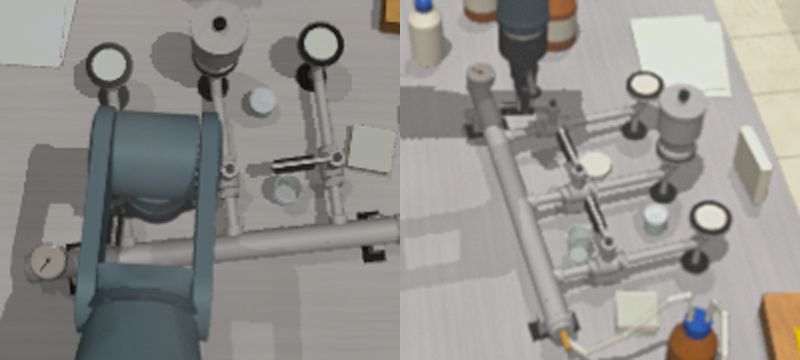

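The side view shows the closed fingers above the gap just right of the left lever, with the tip at about side px (301,196). The top view is hidden by the arm. I'll descend next to the lever.

Request:
{"fn": "send_rows", "kwargs": {
  "dr": [
    [0,0,0],
    [0,0,0],
    [0,0,0],
    [0,0,0],
    [0,0,0],
    [0,0,0],
    [0,0,0],
    [0,0,0]
  ],
  "xyz": [
    [0,0,2],
    [0,0,4.5],
    [0,0,7],
    [0,0,8.1],
    [0,-0.5,8.1],
    [0,-1.5,8.1],
    [-0.2,-2.4,8.1],
    [-0.3,-3.2,8.1]
  ],
  "jaw": [0,0,0,0,0,0,0,0]
}}

```text
time_s: 3.2
eef_pos: [0.4957, 0.1275, 0.1099]
eef_rot: [-0.0, 0.998, 0.065, 0.0]
wrist_force: [-0.1, 0.1, -0.9]
opening: 0.002
grasp_force: 0.0
```

```bash
python3 go.py 34.5 156.6 108 38.5 173.3 108 47.7 189 108 61.9 202 108 80 210 108
```

```text
t 3.2 manifold mm [ 36.4373 135.4468 109.8727] turn [ 0.0004 -0.009   0.0043] q [0.0196 0.2187 1.876  0.0001 1.046  1.4608]
[0.491  0.1483 0.108 ] cm [-0.193  -2.1154  0.187 ]
[0.4929 0.1654 0.108 ] cm [ 0.2078 -3.7852  0.1873]
[0.5    0.1821 0.108 ] cm [ 1.1285 -5.3548  0.1881]
[0.5124 0.1968 0.108 ] cm [ 2.5491 -6.6542  0.1894]
[0.5293 0.2071 0.108 ] cm [ 4.3594 -7.4534  0.1911]
```

No contact yet, as expected. Pushing through the first part now.

Request:
{"fn": "send_rows", "kwargs": {
  "dr": [
    [0,0,0],
    [0,0,0],
    [0,0,0],
    [0,0,0],
    [0,0,0],
    [0,0,0],
    [0,0,0],
    [0,0,0]
  ],
  "xyz": [
    [-0.1,-0.7,0.1],
    [-0.2,-1.4,0.1],
    [-0.2,-2.1,0.2],
    [-0.1,-2.7,0.2],
    [0.0,-3.2,0.2],
    [0.2,-3.8,0.2],
    [0.6,-4.5,0.2],
    [1.1,-5.3,0.2]
  ],
  "jaw": [0,0,0,0,0,0,0,0]
}}

```text
time_s: 4.2
eef_pos: [0.4995, 0.1811, 0.107]
eef_rot: [0.0, 0.998, 0.064, -0.001]
wrist_force: [-0.8, -4.9, -0.5]
opening: -0.004
grasp_force: 1.8
```

```bash
python3 go.py 61.9 202 108 80 210 108; python3 - <<'E'
from h import *
im=ctrl.camera("side")[:,:,::-1]; cv2.imwrite("pics/p2.png",cv2.resize(im[140:260,240:400],None,fx=4,fy=4,interpolation=cv2.INTER_CUBIC))
E
```

```text
t 4.2 manifold mm [ 47.1299 188.0389 107.007 ] turn [-0.      0.0113 -0.0023] q [ 0.1242  0.2637  1.8264 -0.      1.0527  1.5662]
[0.5124 0.1968 0.108 ] cm [ 1.4766 -1.3965 -0.101 ]
[0.5293 0.2071 0.108 ] cm [ 3.2864 -2.1969 -0.1032]
```

View pics/p2.png

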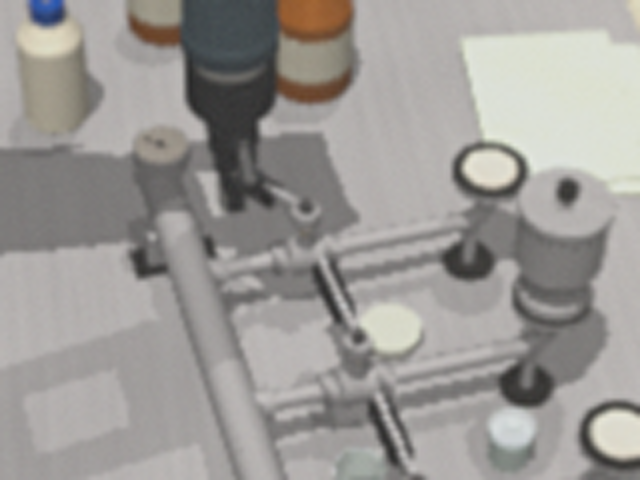

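The finger (crop px 232,190) is on the near side of the left lever, which is now about halfway round, with roughly 5 N of push. I'll continue to the stop.

Request:
{"fn": "send_rows", "kwargs": {
  "dr": [
    [0,0,0],
    [0,0,0],
    [0,0,0],
    [0,0,0],
    [0,0,0],
    [0,0,0],
    [0,0,0],
    [0,0,0]
  ],
  "xyz": [
    [0.5,-0.6,0],
    [1.0,-1.1,0],
    [1.5,-1.5,0],
    [2.0,-1.8,0],
    [2.5,-2.0,0],
    [2.9,-2.2,0],
    [3.2,-2.3,0],
    [3.3,-2.3,0]
  ],
  "jaw": [0,0,0,0,0,0,0,0]
}}

```text
time_s: 5.25
eef_pos: [0.5295, 0.208, 0.1072]
eef_rot: [-0.0, 0.998, 0.064, -0.0]
wrist_force: [-4.4, -1.3, -0.9]
opening: -0.0
grasp_force: 1.7
```

```bash
python3 go.py 84 211 108; python3 - <<'E'
from h import *
o=ctrl.get_obs();print(o["wrist_force"])
E
```

```text
t 5.25 manifold mm [ 80.3431 210.8672 107.1992] turn [-0.0052  0.0024 -0.0015] q [0.1654 0.3365 1.73   0.0006 1.0753 1.607 ]
[0.5331 0.2086 0.108 ] cm [ 0.3657 -0.0134 -0.0802]
[-4.3553 -1.2785 -0.9157]
```

Request:
{"fn": "send_rows", "kwargs": {
  "dr": [
    [0,0,0],
    [0,0,0],
    [0,0,0],
    [0,0,0],
    [0,0,0],
    [0,0,0],
    [0,0,0],
    [0,0,0]
  ],
  "xyz": [
    [0.1,0,0],
    [0.2,0,0],
    [0.3,0,0],
    [0.4,0,0],
    [0.4,0,0],
    [0.4,0,0],
    [0.4,0,0],
    [0.4,0,0]
  ],
  "jaw": [0,0,0,0,0,0,0,0]
}}

```text
time_s: 6.25
eef_pos: [0.5304, 0.2082, 0.1071]
eef_rot: [0.0, 0.998, 0.065, -0.003]
wrist_force: [-13.9, -2.4, 8.4]
opening: 0.001
grasp_force: 7.7
```

The force is up to 14 N and the finger has stopped, so the left lever is on its stop. I'll retreat, rise, and move over behind the middle lever.

Request:
{"fn": "send_rows", "kwargs": {
  "dr": [
    [0,0,0],
    [0,0,0],
    [0,0,0],
    [0,0,0],
    [0,0,0],
    [0,0,0],
    [0,0,0],
    [0,0,0]
  ],
  "xyz": [
    [-1,0,0],
    [-3,0,0],
    [-3,0,-3],
    [-3,0,-7],
    [-3,0,-10],
    [-1,3,-10],
    [1,7,-10],
    [3,11,-10]
  ],
  "jaw": [0,0,0,0,0,0,0,0]
}}

```text
time_s: 7.25
eef_pos: [0.5791, 0.1022, 0.2084]
eef_rot: [-0.0, 0.998, 0.065, 0.002]
wrist_force: [-0.1, -0.7, -0.3]
opening: 0.004
grasp_force: 0.0
```

```bash
python3 go.py 142 60 200 142 60 108; python3 - <<'E'
from h import *
im=ctrl.camera("side")[:,:,::-1]; cv2.imwrite("pics/p3.png",cv2.resize(im[140:260,240:400],None,fx=4,fy=4,interpolation=cv2.INTER_CUBIC))
E
```

```text
t 7.25 manifold mm [115.8901  99.6237 208.4336] turn [ 0.0015 -0.0393  0.0052] q [-0.0272  0.2462  1.6168  0.0005  1.2746  1.4139]
[0.6101 0.0663 0.2   ] cm [2.6053 3.9637 0.8547]
[0.6101 0.0663 0.108 ] cm [ 2.5675  3.9622 10.0546]
```

View pics/p3.png

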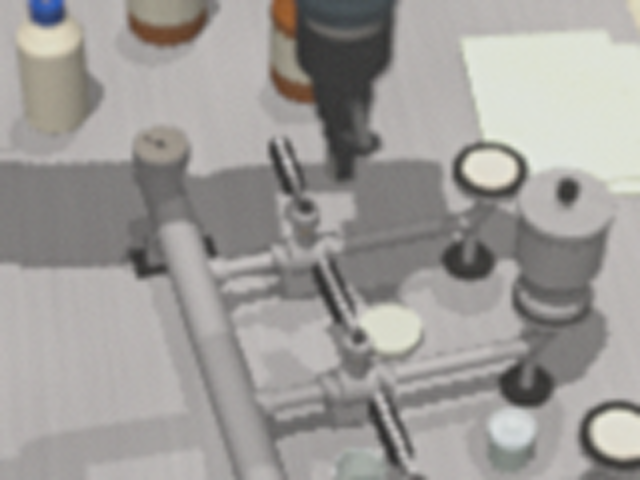

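The left lever (crop px 285,165) now points to +y, parallel to the other shut levers, and nothing else has moved. Now descend behind the middle lever.

Request:
{"fn": "send_rows", "kwargs": {
  "dr": [
    [0,0,0],
    [0,0,0],
    [0,0,0],
    [0,0,0],
    [0,0,0],
    [0,0,0],
    [0,0,0],
    [0,0,0]
  ],
  "xyz": [
    [1,1.5,0],
    [2,3,0],
    [2.6,3.9,0.5],
    [2.6,4,3],
    [2.6,4,6],
    [2.6,4,9],
    [2.6,4,10],
    [2.6,4,10]
  ],
  "jaw": [0,0,0,0,0,0,0,0]
}}

```text
time_s: 8.3
eef_pos: [0.608, 0.0669, 0.1068]
eef_rot: [-0.0, 0.998, 0.065, -0.001]
wrist_force: [-0.1, -0.0, -0.1]
opening: -0.001
grasp_force: 0.0
```

```bash
cat > p.py <<'E'
# finger path pushing the middle lever open: theta, manifold x,y, then tool shifts
import numpy as np,subprocess
a=[]
for t in np.radians([0,15,30,45,60,75,90]):
    s,c=np.sin(t),np.cos(t); d=9+11*c+14.5*s
    a+=[f"{100-60*s+d*c:.1f}",f"{60*c+d*s:.1f}","108"]
print(a); subprocess.run(["python3","go.py",*a])
E
python3 p.py
```

```text
t 8.3 manifold mm [139.9881  60.8465 106.767 ] turn [-0.0031  0.0123  0.0026] q [-0.0842  0.4203  1.6147  0.      1.1079  1.3572]
[0.5883 0.0635 0.108 ] cm [-1.999   0.0841 -0.1207]
[0.575  0.0658 0.108 ] cm [-3.2889 -0.3163 -0.1189]
[0.5602 0.0647 0.108 ] cm [-4.7689 -0.3967 -0.117 ]
[0.5451 0.0594 0.108 ] cm [-6.3289 -0.0671 -0.1151]
[0.5312 0.0494 0.108 ] cm [-7.8392  0.7425 -0.1134]
[0.5201 0.035  0.108 ] cm [-9.1295  2.0321 -0.1122]
[0.5136 0.017  0.108 ] cm [-10.       3.7319  -0.1116]
['120.0', '60.0', '108', '107.1', '64.0', '108', '92.3', '64.8', '108', '76.7', '61.5', '108', '61.6', '53.4', '108', '48.7', '40.5', '108', '40.0', '23.5', '108']
```

Request:
{"fn": "send_rows", "kwargs": {
  "dr": [
    [0,0,0],
    [0,0,0],
    [0,0,0],
    [0,0,0],
    [0,0,0],
    [0,0,0],
    [0,0,0],
    [0,0,0]
  ],
  "xyz": [
    [-1,0,0],
    [-2,0,-0.1],
    [-2.7,-0.2,-0.1],
    [-3.4,-0.3,-0.1],
    [-4.1,-0.4,-0.1],
    [-4.8,-0.4,-0.1],
    [-5.5,-0.3,-0.1],
    [-6.2,-0.1,-0.1]
  ],
  "jaw": [0,0,0,0,0,0,0,0]
}}

```text
time_s: 9.3
eef_pos: [0.5477, 0.0597, 0.1095]
eef_rot: [0.0, 0.998, 0.064, 0.002]
wrist_force: [5.2, 0.5, 0.2]
opening: -0.002
grasp_force: 2.3
```

```bash
python3 p.py
```

```text
t 9.3 manifold mm [ 79.3286  61.5016 109.4503] turn [ 0.0031 -0.0377 -0.0014] q [-0.1072  0.2957  1.7788  0.0007  1.0631  1.3344]
[0.5883 0.0635 0.108 ] cm [4.0666 0.1495 0.1611]
[0.575  0.0658 0.108 ] cm [ 2.7765 -0.2503  0.1559]
[0.5602 0.0647 0.108 ] cm [ 1.2965 -0.3301  0.15  ]
[0.5451 0.0594 0.108 ] cm [-0.2634  0.0002  0.144 ]
[0.5312 0.0494 0.108 ] cm [-1.7733  0.8104  0.1383]
[0.5201 0.035  0.108 ] cm [-3.0631  2.1006  0.1336]
[0.5136 0.017  0.108 ] cm [-3.9328  3.8007  0.1307]
['120.0', '60.0', '108', '107.1', '64.0', '108', '92.3', '64.8', '108', '76.7', '61.5', '108', '61.6', '53.4', '108', '48.7', '40.5', '108', '40.0', '23.5', '108']
```

Pushing steadily at about 5 N, so I'll continue round.

Request:
{"fn": "send_rows", "kwargs": {
  "dr": [
    [0,0,0],
    [0,0,0],
    [0,0,0],
    [0,0,0],
    [0,0,0],
    [0,0,0],
    [0,0,0],
    [0,0,0]
  ],
  "xyz": [
    [-0.6,0.2,0.1],
    [-1.2,0.5,0.1],
    [-1.8,0.8,0.1],
    [-2.3,1.2,0.1],
    [-2.8,1.7,0.1],
    [-3.2,2.3,0.1],
    [-3.6,2.9,0.1],
    [-3.8,3.4,0.1]
  ],
  "jaw": [0,0,0,0,0,0,0,0]
}}

```text
time_s: 10.3
eef_pos: [0.5128, 0.0207, 0.1071]
eef_rot: [-0.0, 0.998, 0.064, -0.0]
wrist_force: [2.3, 3.9, 1.1]
opening: -0.004
grasp_force: 1.7
```

```bash
python3 go.py 40 23.5 108
```

```text
t 10.3 manifold mm [ 39.6508  27.2807 107.0529] turn [-0.0039  0.0091 -0.0038] q [-0.1913  0.2272  1.8724  0.0001  1.043   1.2508]
[0.5136 0.017  0.108 ] cm [ 0.035   0.378  -0.0949]
```

Request:
{"fn": "send_rows", "kwargs": {
  "dr": [
    [0,0,0],
    [0,0,0],
    [0,0,0],
    [0,0,0],
    [0,0,0],
    [0,0,0],
    [0,0,0],
    [0,0,0]
  ],
  "xyz": [
    [0,0.2,0],
    [0,0.3,0],
    [0,0.4,0],
    [0,0.5,0],
    [0,0.6,0],
    [0,0.7,0],
    [0,0.7,0],
    [0,0.7,0]
  ],
  "jaw": [0,0,0,0,0,0,0,0]
}}

```text
time_s: 11.3
eef_pos: [0.5134, 0.0151, 0.1068]
eef_rot: [-0.001, 0.998, 0.064, -0.001]
wrist_force: [-2.7, 7.8, 1.3]
opening: -0.001
grasp_force: 3.8
```

```bash
python3 go.py 40 23.5 108
```

```text
t 11.3 manifold mm [ 39.554   21.6403 106.7917] turn [-0.018   0.0161  0.0003] q [-0.2028  0.2291  1.8707  0.0014  1.044   1.2382]
[0.5136 0.017  0.108 ] cm [ 0.0444 -0.1862 -0.1206]
```

Request:
{"fn": "send_rows", "kwargs": {
  "dr": [
    [0,0,0],
    [0,0,0],
    [0,0,0],
    [0,0,0],
    [0,0,0],
    [0,0,0],
    [0,0,0],
    [0,0,0]
  ],
  "xyz": [
    [0,0.1,0],
    [0,0.2,0],
    [0,0.3,0],
    [0,0.3,0],
    [0,0.3,0],
    [0,0.3,0],
    [0,0.3,0],
    [0,0.3,0]
  ],
  "jaw": [0,0,0,0,0,0,0,0]
}}

```text
time_s: 12.3
eef_pos: [0.5134, 0.0147, 0.1068]
eef_rot: [-0.003, 0.998, 0.065, -0.001]
wrist_force: [-5.0, 19.3, 3.0]
opening: -0.002
grasp_force: 9.6
```

The force rose to 19 N with no further motion, so the middle lever is on its open stop. I'll retreat clear so the top camera can see.

Request:
{"fn": "send_rows", "kwargs": {
  "dr": [
    [0,0,0],
    [0,0,0],
    [0,0,0],
    [0,0,0],
    [0,0,0],
    [0,0,0],
    [0,0,0],
    [0,0,0]
  ],
  "xyz": [
    [0,-1.5,0],
    [0,-3.5,0],
    [0,-3.5,-3],
    [0,-3.5,-8],
    [0,-3.5,-13],
    [-4,-3.5,-14],
    [-9,0,-14],
    [-13,5,-14]
  ],
  "jaw": [0,0,0,0,0,0,0,0]
}}

```text
time_s: 13.3
eef_pos: [0.3922, -0.0547, 0.248]
eef_rot: [0.001, 0.998, 0.066, 0.001]
wrist_force: [0.3, -1.0, 0.5]
opening: -0.004
grasp_force: 0.0
```

Request:
{"fn": "send_rows", "kwargs": {
  "dr": [
    [0,0,0],
    [0,0,0],
    [0,0,0],
    [0,0,0],
    [0,0,0],
    [0,0,0],
    [0,0,0],
    [0,0,0]
  ],
  "xyz": [
    [-1,4,0],
    [-2,8,0],
    [-3,12,0],
    [-4,16,0],
    [-5,20,0],
    [-6,24,0],
    [-7,28,0],
    [-7,28,0]
  ],
  "jaw": [0,0,0,0,0,0,0,0]
}}

```text
time_s: 14.3
eef_pos: [0.359, -0.3437, 0.2476]
eef_rot: [0.001, 0.998, 0.063, -0.0]
wrist_force: [-0.1, 1.0, -0.8]
opening: -0.003
grasp_force: 0.0
```

```bash
python3 - <<'E'
from h import *
a=[]
for n,(x,y) in(("top",(240,100)),("side",(240,140))):
    im=ctrl.camera(n)[:,:,::-1]; a.append(cv2.resize(im[y:y+180,x:x+200],None,fx=2,fy=2,interpolation=cv2.INTER_CUBIC))
cv2.imwrite("pics/p4.png",np.hstack(a)); o=ctrl.get_obs(); print(o["time_s"],o["eef_pos"],o["wrist_force"])
M=np.load("man.npz");O,x,y=M["O"],M["x"],M["y"]
for k in(-1,0,1):
    P=O+.1*x+.15*k*y;e=P+.088*(-x if k==0 else y); print(k,2*(proj("top",[[*P,.113],[*e,.113]])-[240,100]))
E
```

```text
14.4 [ 0.3594 -0.3409  0.2473] [ 0.1493  0.6533 -0.5675]
-1 [[337.1431 176.6331]
 [273.9424 183.2728]]
0 [[229.0287 187.9979]
 [236.8245 251.322 ]]
1 [[119.6448 199.5283]
 [ 55.3991 206.3154]]
```

View pics/p4.png

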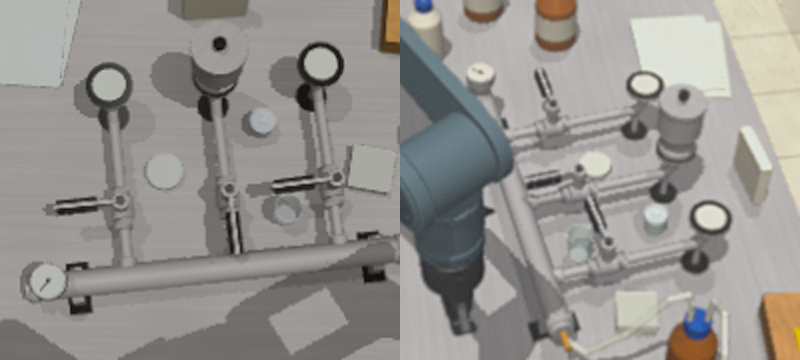

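In the top crop the left lever runs (120,201)→(55,208), which is shut. The middle lever runs (229,188)→(237,251), which is fully open, and the right lever is unchanged. All match the predicted end positions, the funnel and bystanders haven't moved, and the arm is clear.

```bash
python3 -c "
from bench import ctrl
print(ctrl.hand_in())"
```

```text
the job is handed in; nothing more can be done
None
```

The job is handed in: the left valve is pushed shut, the funnel's middle valve is fully open at its stop and the right valve is still shut; the final pictures show the funnel and the items round the manifold where they stood, though no verdict came back.

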